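Unlatch a board test fixture and hold its lid open

ROBOT

A 6-joint arm with a two-finger parallel gripper is mounted at the origin on a cart in front of the work surface, level with it; the furniture and walls round the work are solid. World frame = base frame: x ahead of the robot, y to its left, z up, the work surface at z = 0. Lengths are in m, angles in degrees, forces in N, time in s.
With the tool pointing down it reaches from about 0.3 to 0.75 m from the base axis. Payload 8.5 kg.
Tool frame: the origin (TCP) lies midway between the tips of the shut fingers; the grasp point (between the pads) lies 19 mm behind it; z points along the fingers, y is the line along which they close (so a half turn about z gives the same grasp; the last joint's range is limited). The gripper opens to 85 mm and grips with 20 to 120 N. Pads are 22 mm wide; open, the fingers measure 114 mm over their backs; the gripper's body (76 mm by 85 mm) begins 54 mm behind the grasp point. The pads swing forward as they close: fully open they stand 13 mm farther back than shut.
Start: joints at [-77.195, 21.807, 74.336, -0, 83.858, -12.336], TCP at [0.234, -0.498, 0.231] pointing down, gripper open.
Joint ranges: [-178.18, 178.18], [-50.72, 133.34], [12.68, 142.11], [-81.47, 261.47], [9.98, 163.14], [-165.26, 165.26]. Speed limits (degrees/s): [136.94, 136.94, 180, 180, 180, 180].

INTERFACE

Orientations are given as a 3x3 rotation matrix whose columns are the frame's x, y, z axes.
In Python, from rig import env, get_image, close_job gives the robot as it stands.
- The arm moves only by the tool step_arm, never from a script. Its argument "targets" is a list of rows, each a list of 2 entries, a list of its own where there are three numbers: the shift along the tool's x, y, z as a fraction of full scale, then the turn, a rotation vector about the tool's x, y, z as a fraction of full scale. In form: [[[x, y, z], [wx, wy, wz]], ...]. A call has 1 to 10 rows; each row is the pose to reach, as a shift and turn from the pose commanded when the call began, along the tool's axes at that moment; what a row does not reach only later rows make up. Full scale, the value 1, is 0.3 m for a shift and 45 degrees for a turn. A row lasts 1/12 s, in which the tool goes at most 41.7 mm and 7.16 degrees, less where a joint would pass 70% of its speed; a pose out of reach is approached as far as the arm can. A call with a number of a shift or a turn outside -1 to 1 is refused whole. A call with a gripper value outside its range is refused whole. "jaw" is the finger opening in mm, from 0 to 85.4, set as the call begins (left out, the last holds). The fingers move at their own pace and stop on an object; "grip_force" is the grip in N (left out, the last holds). Time passes only in rows, so rows that repeat a pose let the fingers close. It gives the time, the measured TCP pose, the force, the opening and the grip force at its end, in the units of the state.
- env.observe(): the state, without advancing time (a new reading comes with each control period).
- get_image(name): name is "side" or "top"; returns a dict with "img" (384x512x3 uint8, red, green, blue), "z_map" (384x512 float32, m along the optical axis (not along the pixel's ray), 0 where there is no reading), "intrinsics" (3x3 intrinsics, pixels), "rvec" (rotation vector, rad) and "tvec" (3), from world to camera coordinates, as OpenCV has them. Camera axes: x right, y down, z forward; pixel columns grow to the right and rows downward; lengths in m; the calibration is good to about 2 mm. A picture is of the moment at which its call begins.
- close_job(): hands the job in; it is judged then, once.
The state is a dict: "time_s": time; "q": joint angles; "qvel": joint speeds; "joint_efforts": joint torques, N m; "position": TCP position; "tool_rot": TCP orientation; "ft_force": force on the tool from outside, world axes, zero at the start; "wrist_torque": the same for the moment, N m; "grip_width": finger opening in m; "gripper_force": force on a finger pad.
Only numpy, scipy, OpenCV 4.12 (cv2) and the standard library are available. Lean on these libraries where they do the work, as an engineer would, in place of code of your own. Each camera call takes 0.05 s, during which the arm holds its last target. There are 200 camera calls.

TASK

Open the circuit-board test fixture for inspection: with the lid still shut, turn the latch until its bar points straight at the white index line on the front ledge, then raise the lid to 45 degrees and hold it there. The lid falls shut by itself, so finish still holding it steadily at 45 degrees, with the latch still pointing at the line, and do not disturb the things lying round the fixture.

Things in the scene. Friction and masses are not known exactly. Their poses are not given: they have to be found in the camera images.
- fixture: board test fixture, fixed to the table; grey and aluminium base 160 (x) x 200 (y) x 50 mm high, with a 40 mm high ledge along its front (own x -132 to -80 mm). Origin: centre of the base's underside. Own x points from the ledge to the hinge (away from the robot, but for the yaw), y left, z up. A circuit board lies fixed inside under the lid's clear window
- lid (a joint): hinge of the lid, rad: 0 shut, grows as the front edge rises, stop at 1.35; 45 degrees is 0.785. The lid (200 mm wide, 168 mm from hinge to front edge, 8 mm thick, top 58 mm above the table when shut, about 0.4 kg) falls shut whenever let go. The latch bar blocks it until turned clear
- lid_hinge (a point): middle of the hinge line, at own [88, 0, 54] mm of the fixture; the hinge line runs along the fixture's y; these axes turn with the lid
- lid_handle (a point): middle of the lid's handle, a round dark steel bar 12 mm thick, 80 mm long along y, on end posts, its centre 35 mm above the lid's top; shut, it is 153 mm in front of the hinge line, 39 mm above it, 25 mm left of the lid's middle. The bar can turn between two finger pads, so the gripper may stay pointing down as the lid swings. Axes turn with the lid, y along the bar
- latch (a joint): turn of the latch about its upright axis, rad, anticlockwise from above: 0 when its bar points to the hinge side (over the lid's front edge, locking it), 1.571 when it points to the fixture's left, straight at the index line. Stiff (0.04 N m), stays where left; lid is clear above about 1.2; stops at -0.1 and 2.1
- latch_grip (a point): grip point of the latch on its turning axis, at own [-105, -70, 86] mm of the fixture, in the upper part of an upright black fin 10 mm thick, 34 mm long, 66 to 96 mm above the table, on top of the latch bar. Own x: the way the bar points, along the fin; z up
- latch_tip (a point): pointing end of the flat steel latch bar, 45 mm from the turning axis, 63 mm above the table; the bar is 14 mm wide, 6 mm thick
- index_line (a point): middle of the white index line on the front ledge (22 x 6 mm, pointing at the latch axis), 68 mm to the left of the latch's axis, 42 mm above the table
- paste_jar: small round jar with a screw lid, 41 mm across, 34 mm tall, standing beside the fixture
- pen: felt marker lying on the table, 135 mm long, 17 mm thick, left of the fixture
- small_board: small circuit board lying flat, 50 x 70 x 11 mm, left of the fixture's front

How it is judged:
By the outcome, as a careful person would: the job done as asked, in the order asked, and still so for the second after the job is handed in, while the arm keeps its last pose, push and grip.
It also fails if it takes over 43 s, if anything falls off the work surface, if the arm or the gripper's body presses on something with over 40 N, if the wrist force passes 120 N, or if a joint passes its speed limit or range.

## Working session

There is one attempt and no reset: what is moved stays moved. The work goes in short steps, Python scripts to look and compute and a tool call to move; the robot and the scene stay as the last step left them, time stands still between calls to the robot, and variables do not carry over. Pictures are saved under pics/ and viewed, at most 10 in all, crops included, and the job is handed in when it is done.

Besides the shell and the picture viewer there is one more tool, called after "Emit:" by a JSON object that holds its "op" and its "data". step_arm: Moves the arm, as the interface text tells. Its arguments: {"type":"object","properties":{"targets":{"type":"array","items":{"type":"array"}},"jaw":{"type":"number"},"grip_force":{"type":"number"}},"required":["targets"]}

```bash
ls; mkdir -p pics; python3 - <<'E'
from rig import env,get_image
import cv2,numpy as np
for n in("top","side"):
    d=get_image(n);cv2.imwrite(f"pics/{n}0.png",d["img"][:,:,::-1]);np.savez(f"{n}0.npz",**d)
    R=cv2.Rodrigues(np.array(d["rvec"]))[0];print(n,d["intrinsics"],-R.T@np.ravel(d["tvec"]),R[2])
print(env.observe())
E
```

```text
pics
top [[385.6616077    0.         259.99923852]
 [  0.         385.6616077  188.97847806]
 [  0.           0.           1.        ]] [0.497178   0.17373778 0.92120137] [ 0.15251631 -0.0199109  -0.98810037]
side [[393.94402427   0.         262.64259939]
 [  0.         393.94402427 183.07799315]
 [  0.           0.           1.        ]] [ 0.58540387 -0.62206193  0.49382758] [ 0.06980805  0.88537015 -0.45961563]
{'time_s': 0.1, 'q': array([-7.71955273e+01,  2.18353086e+01,  7.43782934e+01,  1.45544256e-03,
        8.38580117e+01, -1.23343742e+01]), 'qvel': array([-0.03615598, -0.05504141, -0.11775534, -0.02824226,  0.0577425 ,
        0.09276723]), 'joint_efforts': array([ 3.14797937e-03, -4.49216795e+01, -2.31659567e+01, -2.44054554e-04,
        3.64152089e-03,  2.07792414e-05]), 'position': array([ 0.2336052 , -0.49764064,  0.23080305]), 'tool_rot': array([[ 9.05282179e-01,  4.24810679e-01, -2.52379124e-04],
       [ 4.24810654e-01, -9.05281398e-01,  1.22441011e-03],
       [ 2.91668362e-04, -1.21564999e-03, -9.99999219e-01]]), 'ft_force': array([ 0.24597391, -0.10995155, -0.33360981]), 'wrist_torque': array([ 0.02347745, -0.05351071, -0.03163791]), 'gripper_force': 0.0, 'grip_width': 0.08542798286953389}
```

View pics/top0.png

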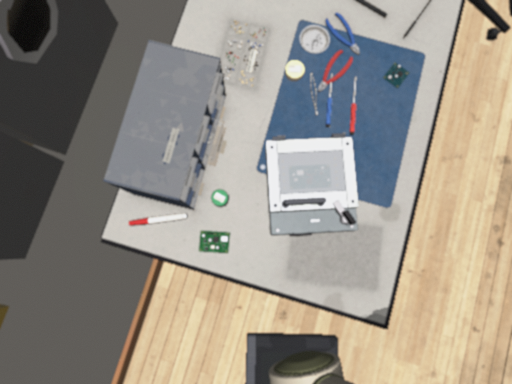

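View pics/side0.png

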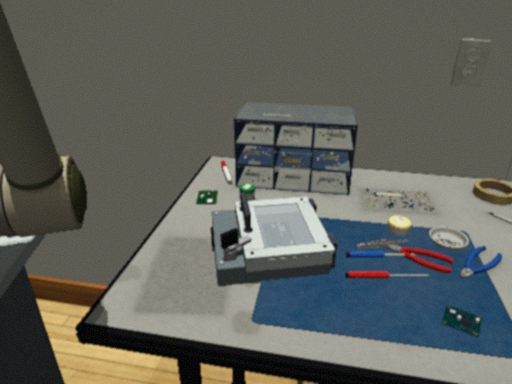

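The top view shows the fixture at about (312,185), with the handle at (303,203), the latch at (345,213) and the index line at (315,220). The jar (220,198), small board (214,241) and pen (158,219) lie to its left. Next I'll enlarge both views and measure with depth.

```bash
cat > h.py <<'E'
import numpy as np,cv2
def cloud(d):
    K=d["intrinsics"];z=d["z_map"];R=cv2.Rodrigues(np.array(d["rvec"]))[0];t=np.ravel(d["tvec"])
    v,u=np.mgrid[:z.shape[0],:z.shape[1]]
    P=np.stack([(u-K[0,2])/K[0,0]*z,(v-K[1,2])/K[1,1]*z,z],-1)
    W=(P-t)@R; W[z==0]=np.nan
    return W
def proj(d,p):
    return cv2.projectPoints(np.atleast_2d(np.array(p,float)),np.array(d["rvec"]),np.array(d["tvec"]),d["intrinsics"],None)[0][:,0]
def fw(o,yaw,p):
    c,s=np.cos(yaw),np.sin(yaw);p=np.atleast_2d(p)/1000.
    return np.c_[o[0]+c*p[:,0]-s*p[:,1],o[1]+s*p[:,0]+c*p[:,1],p[:,2]]
E
python3 - <<'E'
import numpy as np,cv2
from h import *
T=dict(np.load("top0.npz"));S=dict(np.load("side0.npz"))
a=cv2.resize(T["img"][125:245,255:370,::-1],None,fx=5,fy=5,interpolation=cv2.INTER_CUBIC);cv2.imwrite("pics/topc.png",a)
b=cv2.resize(S["img"][170:290,200:345,::-1],None,fx=5,fy=5,interpolation=cv2.INTER_CUBIC);cv2.imwrite("pics/sidec.png",b)
for n,d in(("top",T),("side",S)):
    W=cloud(d)
    m=(np.abs(W[...,2]-.058)<.004)&(np.abs(W[...,0]-.45)<.2)&(np.abs(W[...,1])<.25)
    r=cv2.minAreaRect((W[m][:,:2]*1000).astype(np.float32));print(n,m.sum(),r,cv2.boxPoints(r).round(),np.median(W[m][:,2]))
    for lo,hi in((.034,.048),(.07,.084),(.084,.11)):
        m=(W[...,2]>lo)&(W[...,2]<hi)&(np.abs(W[...,0]-.42)<.13)&(np.abs(W[...,1])<.2)
        q=W[m]; print(lo,len(q),q.min(0).round(3),q.max(0).round(3),np.median(q,0).round(3)) if len(q) else 0
W=cloud(T)
for u,v in((303,203),(345,213),(315,220),(220,198)):print(u,v,W[v,u])
E
```

```text
top 1938 ((606.882080078125, 37.474639892578125), (203.89749145507812, 88.00643157958984), 88.9102783203125) [[561. -64.]
 [649. -65.]
 [653. 139.]
 [565. 140.]] 0.058513618464884704
0.034 445 [ 0.531 -0.066  0.034] [0.55  0.131 0.046] [0.544 0.064 0.041]
0.07 1 [0.29  0.022 0.08 ] [0.29  0.022 0.08 ] [0.29  0.022 0.08 ]
0.084 30 [0.29  0.005 0.095] [0.299 0.085 0.11 ] [0.294 0.055 0.107]
side 1520 ((604.9873046875, 35.29216766357422), (205.27842712402344, 89.96615600585938), 89.97013092041016) [[560. -67.]
 [650. -67.]
 [650. 138.]
 [560. 138.]] 0.05757350075158399
0.034 303 [ 0.533 -0.071  0.034] [0.55  0.128 0.042] [0.545 0.049 0.04 ]
0.07 7 [0.29  0.017 0.078] [0.291 0.048 0.084] [0.29  0.023 0.081]
0.084 134 [ 0.29  -0.003  0.085] [0.3   0.077 0.11 ] [0.294 0.023 0.101]
303 203 [0.59711434 0.06327746 0.09532121]
345 213 [ 0.57814122 -0.02736942  0.09743534]
315 220 [0.56518653 0.02846141 0.04396052]
220 198 [0.60971678 0.24763237 0.03558385]
```

View pics/topc.png

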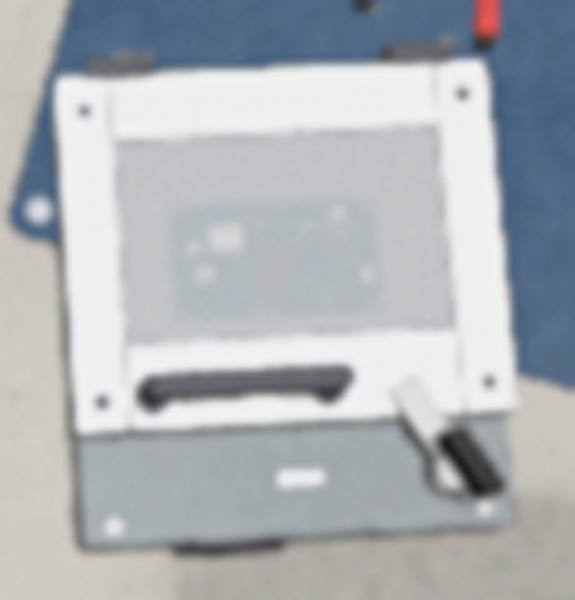

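View pics/sidec.png

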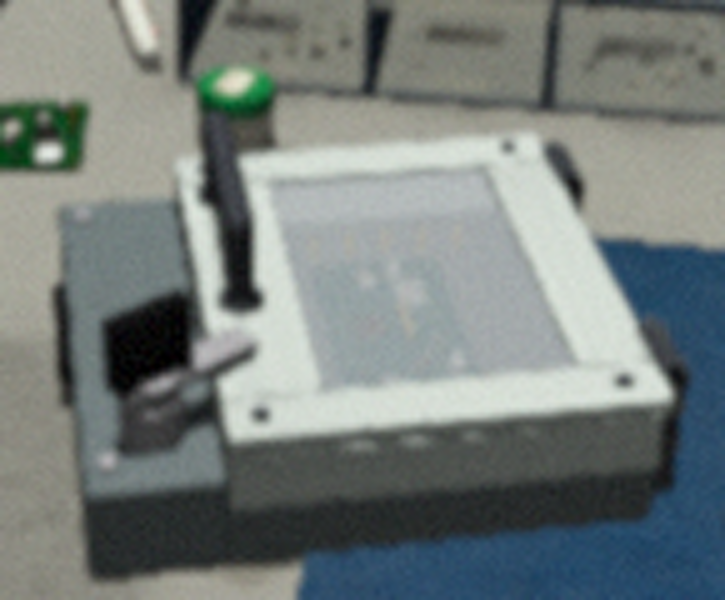

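The crops show the latch bar turned about 30–35° from the hinge direction, with its tip at crop (410,390) and fin at (470,460). The handle bar runs from (150,385) to (345,378) and the index line is at (302,477). Now I'll fit the pose.

```bash
python3 - <<'E'
import numpy as np,cv2
from h import *
D={n:dict(np.load(n+"0.npz")) for n in("top","side")}
for n,d in D.items():
    W=cloud(d);X,Y,Z=np.moveaxis(W,-1,0)
    box=(X>.5)&(X<.8)&(Y>-.1)&(Y<.18)
    m=box&(abs(Z-.058)<.006);r=cv2.minAreaRect((W[m][:,:2]*1000).astype(np.float32));print(n,"lid",r,cv2.boxPoints(r).round().tolist(),np.median(Z[m]))
    m=box&(Z>.046)&(Z<.066)
    m=box&(abs(Z-.041)<.004);r=cv2.minAreaRect((W[m][:,:2]*1000).astype(np.float32));print("ledge",r,cv2.boxPoints(r).round().tolist())
    h=box&(Z>.087)
    for nm,m in(("handle",h&(Y>.01)),("fin",h&(Y<0)&(X<.62)),("fin2",box&(Z>.07)&(Y<0)&(X<.62))):
        if m.sum()>4:
            r=cv2.minAreaRect((W[m][:,:2]*1000).astype(np.float32));print(nm,m.sum(),r,"zmax",np.percentile(Z[m],[50,95]))
            v,u=np.nonzero(m);print("  px",u.mean(),v.mean(), W[m].mean(0))
    # white index line
    w=(d["img"].min(-1)>190)&box&(abs(Z-.042)<.006)
    v,u=np.nonzero(w);print("white",list(zip(u,v,W[w].round(3).tolist()))[:40])
E
```

```text
top lid ((659.24560546875, 40.276824951171875), (211.25949096679688, 200.04550170898438), 4.780247688293457) [[546.0, 131.0], [562.0, -68.0], [773.0, -51.0], [756.0, 149.0]] 0.05802993932822191
ledge ((649.7665405273438, 39.8310546875), (223.47572326660156, 199.41673278808594), 4.972318649291992) [[530.0, 129.0], [547.0, -69.0], [770.0, -50.0], [752.0, 149.0]]
handle 230 ((603.12158203125, 61.17789077758789), (12.10335636138916, 91.04795837402344), 4.818537712097168) zmax [0.09904752 0.10181812]
  px 304.4826086956522 200.24347826086955 [0.60276711 0.06060578 0.09886891]
fin 83 ((571.3927612304688, -36.83830642700195), (33.17323303222656, 10.028067588806152), 37.077640533447266) zmax [0.09677215 0.10030827]
  px 349.09638554216866 216.46987951807228 [ 0.57104045 -0.03643941  0.09642603]
fin2 124 ((577.44580078125, -29.895965576171875), (51.15974426269531, 14.024479866027832), 36.759395599365234) zmax [0.09539932 0.0994408 ]
  px 347.7258064516129 216.65322580645162 [ 0.57108795 -0.03493153  0.0904084 ]
white [(np.int64(346), np.int64(207), [0.597, -0.043, 0.045]), (np.int64(327), np.
[... 2457 characters left out ...]
, [773.0, -55.0], [757.0, 145.0]]
handle 162 ((603.84326171875, 55.358009338378906), (11.794872283935547, 87.97461700439453), 4.887803077697754) zmax [0.09752803 0.09939855]
  px 245.17283950617283 205.96913580246914 [0.60387038 0.04821091 0.09665588]
fin 127 ((571.4581909179688, -40.382972717285156), (32.8850212097168, 10.921602249145508), 35.672325134277344) zmax [0.09435033 0.09686107]
  px 228.63779527559055 234.0551181102362 [ 0.57148361 -0.04226513  0.09338628]
fin2 265 ((572.7155151367188, -39.72451400756836), (35.68265151977539, 12.099828720092773), 33.391544342041016) zmax [0.08615694 0.09638702]
  px 228.8566037735849 237.9811320754717 [ 0.57161435 -0.04324226  0.08560752]
white []
```

```bash
cat >> h.py <<'E'
from scipy.spatial.transform import Rotation as Ro
def goal(a):  # tool down, tool x at world angle a deg
    c,s=np.cos(np.radians(a)),np.sin(np.radians(a));return np.array([[c,s,0],[s,-c,0],[0,0,-1.]])
def go(o,p,a):
    R=o["tool_rot"];d=R.T@(np.array(p)-o["position"])/.3
    w=Ro.from_matrix(R.T@goal(a)).as_rotvec(degrees=True)/45
    return d.round(4).tolist(),w.round(4).tolist()
E
python3 - <<'E'
from rig import env
from h import *
o=env.observe();print(go(o,[.40,-.27,.23],30),go(o,[.571,-.039,.17],36.7))
E
```

```text
([0.8245, -0.4513, 0.0035], [-0.0015, -0.0004, -0.108]) ([1.6675, -0.906, 0.2043], [-0.0015, -0.0005, -0.2569])
```

Emit:
{"op": "step_arm", "data": {"targets": [[[0.8245,-0.4513,0],[-0.0015,0,-0.108]],[[0.8245,-0.4513,0],[-0.0015,0,-0.108]],[[0.8245,-0.4513,0],[-0.0015,0,-0.108]],[[0.8245,-0.4513,0],[-0.0015,0,-0.108]],[[0.8245,-0.4513,0],[-0.0015,0,-0.108]],[[0.8245,-0.4513,0],[-0.0015,0,-0.108]],[[0.8245,-0.4513,0],[-0.0015,0,-0.108]],[[0.8245,-0.4513,0],[-0.0015,0,-0.108]],[[0.8245,-0.4513,0],[-0.0015,0,-0.108]]], "jaw": 50}}

```text
time_s: 0.85
position: [0.4006, -0.269, 0.2312]
tool_rot: [[0.864, 0.503, 0.0], [0.503, -0.864, -0.001], [-0.0, 0.001, -1.0]]
ft_force: [-0.2, 0.6, 0.5]
grip_width: 0.0501
gripper_force: 0.0
```

```bash
python3 - <<'E'
from rig import env
from h import *
o=env.observe();print(o["position"],o["q"],o["qvel"].round(1));print(go(o,[.571,-.039,.15],36.7))
E
```

```text
[ 0.40061819 -0.26902395  0.23119804] [-4.79604896e+01  1.50210682e+01  8.45945524e+01 -2.65367660e-02
  8.03395081e+01  1.18655842e+01] [-3.1  0.5 -0.5 -0.4 -0.2 -0.9]
([0.8765, -0.3776, 0.2701], [0.0011, 0.0004, -0.1449])
```

Emit:
{"op": "step_arm", "data": {"targets": [[[0.876,-0.378,0.27],[0,0,-0.145]],[[0.876,-0.378,0.27],[0,0,-0.145]],[[0.876,-0.378,0.27],[0,0,-0.145]],[[0.876,-0.378,0.27],[0,0,-0.145]],[[0.876,-0.378,0.27],[0,0,-0.145]],[[0.876,-0.378,0.27],[0,0,-0.145]],[[0.876,-0.378,0.27],[0,0,-0.145]],[[0.876,-0.378,0.27],[0,0,-0.145]],[[0.876,-0.378,0.27],[0,0,-0.145]],[[0.876,-0.378,0.27],[0,0,-0.145]]]}}

```text
time_s: 1.68
position: [0.5708, -0.0419, 0.1499]
tool_rot: [[0.804, 0.595, -0.0], [0.595, -0.804, -0.001], [-0.001, 0.001, -1.0]]
ft_force: [-0.1, -0.7, 0.0]
grip_width: 0.0497
gripper_force: 0.0
```

```bash
python3 - <<'E'
from rig import env,get_image
from h import *
o=env.observe();print(o["position"],o["q"].round(1),o["qvel"].round(1));print(go(o,[.5713,-.0388,.070],36.5))
d=get_image("side");cv2.imwrite("pics/s1.png",cv2.resize(d["img"][130:290,180:345,::-1],None,fx=3.5,fy=3.5))
E
```

```text
[ 0.5707778  -0.04194602  0.1498909 ] [-16.   28.   78.2  -0.1  73.8  37.5] [-1.4 -1.3  0.3  0.   0.  -0. ]
([0.0079, -0.0076, 0.2663], [0.0012, 0.0013, -0.0002])
```

View pics/s1.png

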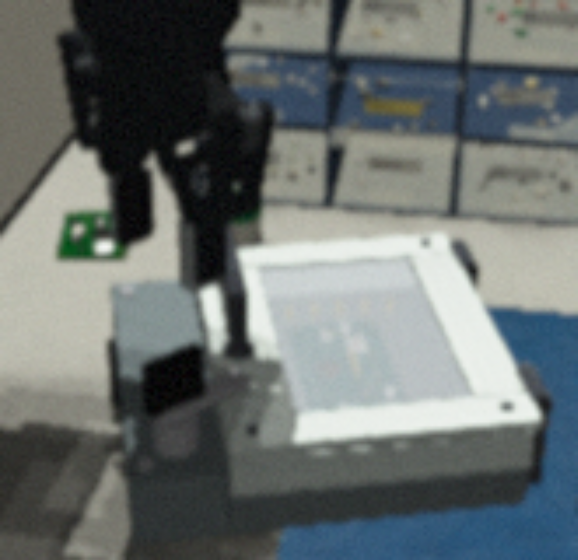

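The open fingers, at (130,210) and (205,250), hang above and astride the fin at (175,375). I'll lower and close.

Emit:
{"op": "step_arm", "data": {"targets": [[[0.008,-0.0076,0.09],[0,0,0]],[[0.008,-0.0076,0.18],[0,0,0]],[[0.008,-0.0076,0.24],[0,0,0]],[[0.008,-0.0076,0.266],[0,0,0]],[[0.008,-0.0076,0.266],[0,0,0]],[[0.008,-0.0076,0.266],[0,0,0]]]}}

```text
time_s: 2.23
position: [0.5718, -0.0386, 0.0714]
tool_rot: [[0.804, 0.594, 0.002], [0.594, -0.804, -0.001], [0.001, 0.002, -1.0]]
ft_force: [-0.3, 0.2, -0.4]
grip_width: 0.0499
gripper_force: 0.0
```

Emit:
{"op": "step_arm", "data": {"targets": [[[0,0,0],[0,0,0]],[[0,0,0],[0,0,0]],[[0,0,0],[0,0,0]],[[0,0,0],[0,0,0]],[[0,0,0],[0,0,0]],[[0,0,0],[0,0,0]],[[0,0,0],[0,0,0]],[[0,0,0],[0,0,0]]], "jaw": 0, "grip_force": 30}}

```text
time_s: 2.9
position: [0.5721, -0.0377, 0.0714]
tool_rot: [[0.804, 0.595, 0.002], [0.595, -0.804, -0.002], [0.001, 0.003, -1.0]]
ft_force: [-0.9, -1.6, 5.3]
grip_width: 0.0096
gripper_force: 32.6
```

Emit:
{"op": "step_arm", "data": {"targets": [[[0,0,0],[0,0,-0.07]],[[0,0,0],[0,0,-0.14]],[[0,0,0],[0,0,-0.21]],[[0,0,0],[0,0,-0.28]],[[0,0,0],[0,0,-0.35]],[[0,0,0],[0,0,-0.42]],[[0,0,0],[0,0,-0.49]],[[0,0,0],[0,0,-0.56]],[[0,0,0],[0,0,-0.63]],[[0,0,0],[0,0,-0.65]]]}}

```text
time_s: 3.73
position: [0.5719, -0.0376, 0.0714]
tool_rot: [[0.408, 0.913, 0.002], [0.913, -0.408, -0.002], [-0.001, 0.002, -1.0]]
ft_force: [-2.3, -0.1, 6.7]
grip_width: 0.0093
gripper_force: 32.8
```

Emit:
{"op": "step_arm", "data": {"targets": [[[0,0,0],[0,0,-0.07]],[[0,0,0],[0,0,-0.14]],[[0,0,0],[0,0,-0.21]],[[0,0,0],[0,0,-0.28]],[[0,0,0],[0,0,-0.35]],[[0,0,0],[0,0,-0.42]],[[0,0,0],[0,0,-0.49]],[[0,0,0],[0,0,-0.56]],[[0,0,0],[0,0,-0.63]],[[0,0,0],[0,0,-0.645]]]}}

```text
time_s: 4.57
position: [0.5717, -0.0376, 0.0713]
tool_rot: [[-0.087, 0.996, 0.001], [0.996, 0.087, -0.001], [-0.002, 0.001, -1.0]]
ft_force: [-2.5, -0.1, 6.9]
grip_width: 0.009
gripper_force: 32.8
```

```bash
python3 - <<'E'
from rig import env,get_image
from h import *
o=env.observe();R=o["tool_rot"];print(o["position"],np.degrees(np.arctan2(R[1,0],R[0,0])),o["q"].round(1),o["ft_force"],o["wrist_torque"],o["grip_width"])
print(go(o,[.5715,-.0385,.071],94.85))
E
```

```text
[ 0.5716895  -0.03757435  0.07133784] 94.97215298467805 [-15.6  33.2  83.7  -0.1  63.  -20.5] [-2.49852748 -0.13746176  6.9494579 ] [-0.04525905  0.503672    0.00858946] 0.009019391122665815
([-0.003, -0.0009, 0.0011], [0.0015, 0.002, 0.0027])
```

Emit:
{"op": "step_arm", "data": {"targets": [[[0,0,0],[0,0,0]],[[0,0,0],[0,0,0]],[[0,0,0],[0,0,0]],[[0,0,0],[0,0,0]],[[0,0,0],[0,0,0]],[[0,0,-0.1],[0,0,0]],[[0,0,-0.2],[0,0,0]],[[0,0,-0.3],[0,0,0]],[[0,0,-0.3],[0,0,0]]], "jaw": 50}}

```text
time_s: 5.32
position: [0.5738, -0.0379, 0.1661]
tool_rot: [[-0.084, 0.996, 0.01], [0.996, 0.084, -0.004], [-0.005, 0.01, -1.0]]
ft_force: [1.1, 0.5, -0.1]
grip_width: 0.0504
gripper_force: 0.0
```

```bash
python3 - <<'E'
from rig import env,get_image
from h import *
o=env.observe();print(o["position"],o["grip_width"]);print(go(o,[.6031,.0598,.165],94.85))
E
```

```text
[ 0.57377705 -0.03790877  0.1660909 ] 0.05044864939428784
([0.3164, 0.1246, 0.0034], [0.0126, 0.0058, -0.001])
```

Emit:
{"op": "step_arm", "data": {"targets": [[[0.1,0.04,0],[0,0,0]],[[0.2,0.08,0],[0,0,0]],[[0.3,0.12,0],[0,0,0]],[[0.3164,0.1246,0],[0,0,0]],[[0.3164,0.1246,0],[0,0,0]],[[0.3164,0.1246,0],[0,0,0]]]}}

```text
time_s: 5.82
position: [0.6006, 0.06, 0.1598]
tool_rot: [[-0.084, 0.996, -0.0], [0.996, 0.084, -0.001], [-0.001, -0.0, -1.0]]
ft_force: [0.2, -0.3, 0.2]
grip_width: 0.0502
gripper_force: 0.0
```

```bash
python3 - <<'E'
from rig import env,get_image
from h import *
o=env.observe();print(o["position"],o["tool_rot"].round(3).tolist());print(go(o,[.6031,.0598,.074],94.85))
for n in("top","side"):
    d=get_image(n);W=cloud(d);X,Y,Z=np.moveaxis(W,-1,0)
    m=(abs(X-.5713)<.028)&(abs(Y+.038)<.028)
    for lo,hi in((.078,.103),):
        k=m&(Z>lo)&(Z<hi);print(n,lo,k.sum(),cv2.minAreaRect((W[k][:,:2]*1000).astype(np.float32)))
    k=(abs(X-.5713)<.06)&(Y>-.1)&(Y<.02)&(Z>.0605)&(Z<.068);print("bar",k.sum(),cv2.minAreaRect((W[k][:,:2]*1000).astype(np.float32)))
    r=(130,290,180,345) if n=="side" else (150,245,260,370)
    im=cv2.resize(d["img"][r[0]:r[1],r[2]:r[3],::-1],None,fx=3.5,fy=3.5,interpolation=cv2.INTER_CUBIC)
    cv2.imwrite(f"pics/{n}2.png",im)
E
```

```text
[0.60061366 0.06003315 0.15983026] [[-0.084, 0.996, -0.0], [0.996, 0.084, -0.001], [-0.001, -0.0, -1.0]]
([-0.0011, 0.0083, 0.2861], [-0.0004, 0.0017, -0.0004])
top 0.078 91 ((571.434814453125, -36.98451232910156), (10.162497520446777, 33.93385696411133), 5.0026535987854)
bar 74 ((579.8734741210938, -19.85816192626953), (34.17539978027344, 55.52353286743164), 1.7896159887313843)
side 0.078 113 ((571.9423828125, -40.96063995361328), (9.897943496704102, 34.635986328125), 5.017189979553223)
bar 77 ((577.6068115234375, -9.963420867919922), (85.24028778076172, 40.684837341308594), 61.409507751464844)
```

View pics/side2.png

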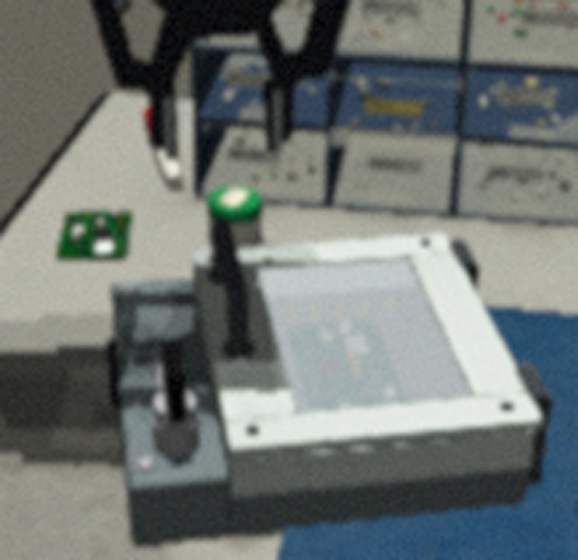

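The fin now lies at 95.0° in both views, against 4.85° + 90° for the fixture, so the latch is on the line, and the lid is still shut. Next is the handle.

Emit:
{"op": "step_arm", "data": {"targets": [[[0,0.0083,0.09],[0,0,0]],[[0,0.0083,0.18],[0,0,0]],[[0,0.0083,0.25],[0,0,0]],[[0,0.0083,0.286],[0,0,0]],[[0,0.0083,0.286],[0,0,0]],[[0,0.0083,0.286],[0,0,0]]]}}

```text
time_s: 6.42
position: [0.6037, 0.0597, 0.075]
tool_rot: [[-0.083, 0.997, 0.001], [0.997, 0.083, -0.001], [-0.001, 0.001, -1.0]]
ft_force: [0.3, 1.2, 0.1]
grip_width: 0.0497
gripper_force: 0.0
```

Emit:
{"op": "step_arm", "data": {"targets": [[[0,0,0],[0,0,0]],[[0,0,0],[0,0,0]],[[0,0,0],[0,0,0]],[[0,0,0],[0,0,0]],[[0,0,0],[0,0,0]],[[0,0,0],[0,0,0]],[[0,0,0],[0,0,0]],[[0,0,0],[0,0,0]]], "jaw": 0, "grip_force": 40}}

```text
time_s: 7.08
position: [0.6035, 0.0603, 0.0756]
tool_rot: [[-0.084, 0.996, 0.002], [0.996, 0.084, -0.001], [-0.002, 0.002, -1.0]]
ft_force: [-2.5, -0.7, 5.5]
grip_width: 0.0105
gripper_force: 39.0
```

```bash
cat >> h.py <<'E'
def arc(th,o=(.670,.0397),yaw=np.radians(4.85)):  # handle centre at lid angle th
    s,c=np.sin(th),np.cos(th);return fw(o,yaw,[88-153*c+39*s,25,54+153*s+39*c])[0]
E
python3 - <<'E'
from rig import env
from h import *
o=env.observe();print(o["position"],o["ft_force"],o["grip_width"],arc(0))
R=goal(94.85);ths=np.radians([1,3,6,10,14,18,22,26,29,30, 31,33,36,39,41.5,43.5,44.5,45])
print([((R.T@(arc(t)-arc(0)))/.3).round(4).tolist() for t in ths[:10]])
print([((R.T@(arc(t)-arc(ths[9])))/.3).round(4).tolist() for t in ths[10:]])
E
```

```text
[0.60350996 0.06032739 0.07563984] [-2.52500548 -0.6771349   5.52502579] 0.01048943011281413 [0.60311905 0.0591149  0.093     ]
[[-0.0, 0.0023, -0.0089], [0.0, 0.0075, -0.0265], [0.0, 0.0164, -0.0526], [-0.0, 0.0303, -0.0866], [0.0, 0.0466, -0.1195], [0.0, 0.0651, -0.1512], [0.0, 0.0858, -0.1816], [0.0, 0.1086, -0.2104], [0.0, 0.127, -0.231], [0.0, 0.1333, -0.2376]]
[[0.0, 0.0065, -0.0065], [0.0, 0.0198, -0.0192], [0.0, 0.0405, -0.0374], [0.0, 0.0621, -0.0544], [0.0, 0.0808, -0.0677], [0.0, 0.0962, -0.0778], [0.0, 0.104, -0.0826], [0.0, 0.108, -0.085]]
```

Emit:
{"op": "step_arm", "data": {"targets": [[[0,0.0023,-0.0089],[0,0,0]],[[0,0.0075,-0.0265],[0,0,0]],[[0,0.0164,-0.0526],[0,0,0]],[[0,0.0303,-0.0866],[0,0,0]],[[0,0.0466,-0.1195],[0,0,0]],[[0,0.0651,-0.1512],[0,0,0]],[[0,0.0858,-0.1816],[0,0,0]],[[0,0.1086,-0.2104],[0,0,0]],[[0,0.127,-0.231],[0,0,0]],[[0,0.1333,-0.2376],[0,0,0]]]}}

```text
time_s: 7.92
position: [0.642, 0.0636, 0.1482]
tool_rot: [[-0.084, 0.996, -0.003], [0.996, 0.084, -0.002], [-0.002, -0.003, -1.0]]
ft_force: [-13.7, -3.7, 8.4]
grip_width: 0.0101
gripper_force: 39.3
```

```bash
cat > chk.py <<'E'
from rig import env,get_image
from h import *
o=env.observe();print(o["position"],o["ft_force"].round(1),o["wrist_torque"].round(2),o["grip_width"],o["tool_rot"].round(3).tolist())
for n in("top","side"):
    d=get_image(n);W=cloud(d);c,s=np.cos(np.radians(4.85)),np.sin(np.radians(4.85))
    x=(W[...,0]-.670)*c+(W[...,1]-.0397)*s;y=-(W[...,0]-.670)*s+(W[...,1]-.0397)*c
    # white lid frame strips; right strip, clear of the hand
    m=(d["img"].min(-1)>120)&(y>-.098)&(y<-.082)&(x>-.07)&(x<.08)&(W[...,2]>.05)
    p=np.polyfit(x[m],W[...,2][m],1);print(n,m.sum(),"lid deg",-np.degrees(np.arctan(p[0])),"rms",np.std(W[...,2][m]-np.polyval(p,x[m])))
    k=(abs(x+.105)<.028)&(abs(y+.07)<.028)&(W[...,2]>.078)&(W[...,2]<.103)
    if k.sum()>20:print("fin",k.sum(),cv2.minAreaRect((W[k][:,:2]*1000).astype(np.float32)))
    cv2.imwrite(f"pics/{n}_last.png",d["img"][:,:,::-1])
E
python3 chk.py
```

```text
[0.64202513 0.06364122 0.14816604] [-13.7  -3.7   8.4] [-0.56  2.6   0.07] 0.01011021233930965 [[-0.084, 0.996, -0.003], [0.996, 0.084, -0.002], [-0.002, -0.003, -1.0]]
top 13 lid deg -2.991385409294131 rms 0.00106803805454068
side 327 lid deg 20.569937123191874 rms 0.019078968395712465
fin 114 ((571.798828125, -40.229347229003906), (9.777215003967285, 34.99066162109375), 4.969736576080322)
```

Emit:
{"op": "step_arm", "data": {"targets": [[[0,0.0065,-0.0065],[0,0,0]],[[0,0.0198,-0.0192],[0,0,0]],[[0,0.0405,-0.0374],[0,0,0]],[[0,0.0621,-0.0544],[0,0,0]],[[0,0.0808,-0.0677],[0,0,0]],[[0,0.0962,-0.0778],[0,0,0]],[[0,0.104,-0.0826],[0,0,0]],[[0,0.108,-0.085],[0,0,0]],[[0,0.108,-0.085],[0,0,0]]]}}

```text
time_s: 8.77
position: [0.6751, 0.0664, 0.1743]
tool_rot: [[-0.084, 0.996, 0.001], [0.996, 0.084, -0.002], [-0.002, 0.001, -1.0]]
ft_force: [-10.0, -2.5, 12.2]
grip_width: 0.0105
gripper_force: 40.5
```

```bash
python3 - <<'E'
s=open('chk.py').read()
a=s.index("    # white");b=s.index("    k=(abs")
s=s[:a]+'''    z=W[...,2];m=(y>-.095)&(y<.095)&(x>-.06)&(x<.08)&(z>.06)&(d["img"].min(-1)>110)
    # main plane: sweep the angle, keep the mode of the offset from the hinge line
    best=(0,)
    for t in np.radians(np.arange(10,60,.1)):
        e=(x[m]-.088)*np.sin(t)+(z[m]-.054)*np.cos(t)-.004
        c0=(abs(e)<.002).sum()
        if c0>best[0]:best=(c0,np.degrees(t),t)
    t=best[2];k=m.copy();k[m]=abs((x[m]-.088)*np.sin(t)+(z[m]-.054)*np.cos(t)-.004)<.005
    p=np.polyfit(x[k],z[k],1);print(n,"lid sweep",best[:2],"of",m.sum(),"fit",-np.degrees(np.arctan(p[0])))
'''+s[b:]+'''h=o["position"]-.019*np.array([0,0,-1]);hx=(h[0]-.670)*c+(h[1]-.0397)*s
print("lid from tcp",np.degrees(np.arctan2(h[2]-.054,.088-hx)-np.arctan2(39,153)),"radius",np.hypot(h[2]-.054,.088-hx),"should",np.hypot(.153,.039))
'''
open('chk.py','w').write(s)
E
python3 chk.py
```

```text
[0.67512953 0.06642754 0.17432879] [-10.   -2.5  12.2] [-0.34  1.62  0.05] 0.010537193389655081 [[-0.084, 0.996, 0.001], [0.996, 0.084, -0.002], [-0.002, 0.001, -1.0]]
top lid sweep (np.int64(803), np.float64(44.799999999999876)) of 7165 fit 44.90365501309399
side lid sweep (np.int64(1197), np.float64(44.299999999999876)) of 1361 fit 44.538611601498374
fin 115 ((571.8727416992188, -40.747840881347656), (9.838407516479492, 34.31543731689453), 4.73743200302124)
lid from tcp 45.641902957360784 radius 0.1609768970724426 should 0.1578923684032892
```

View pics/side_last.png

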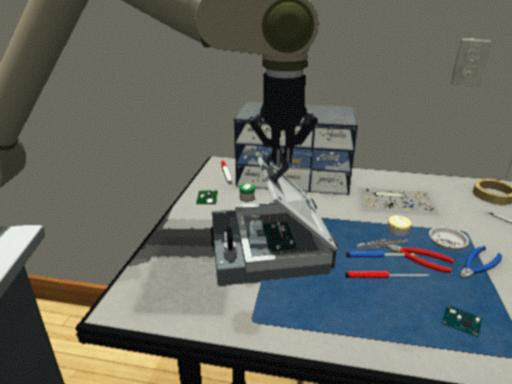

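The lid stands at about 45° in the gripper at (283,160), the latch still points at the line, and the jar, pen and board are untouched. I'll let it settle, recheck and hand in.

Emit:
{"op": "step_arm", "data": {"targets": [[[0,0,0],[0,0,0]],[[0,0,0],[0,0,0]],[[0,0,0],[0,0,0]],[[0,0,0],[0,0,0]],[[0,0,0],[0,0,0]],[[0,0,0],[0,0,0]],[[0,0,0],[0,0,0]],[[0,0,0],[0,0,0]]]}}

```text
time_s: 9.53
position: [0.675, 0.0664, 0.1743]
tool_rot: [[-0.084, 0.996, 0.001], [0.996, 0.084, -0.002], [-0.002, 0.001, -1.0]]
ft_force: [-8.5, -2.6, 11.0]
grip_width: 0.0101
gripper_force: 40.5
```

```bash
python3 chk.py
```

```text
[0.67495567 0.06639976 0.1742786 ] [-8.5 -2.6 11. ] [-0.33  1.5  -0.02] 0.01014787409419961 [[-0.084, 0.996, 0.001], [0.996, 0.084, -0.002], [-0.002, 0.001, -1.0]]
top lid sweep (np.int64(808), np.float64(44.69999999999988)) of 7147 fit 44.90387369760681
side lid sweep (np.int64(1210), np.float64(44.199999999999875)) of 1365 fit 44.505688468332764
fin 113 ((571.78759765625, -40.22264862060547), (9.823715209960938, 34.26484680175781), 5.184964179992676)
lid from tcp 45.57888358537116 radius 0.16102150068552162 should 0.1578923684032892
```

Steady, and the estimates agree on 45° to within about half a degree.

```bash
python3 -c "
from rig import close_job
print(close_job())"
```

```text
the job is handed in; nothing more can be done
None
```

The job is handed in at about 10 s: the latch was turned onto the index line with the lid shut, then the lid was raised and is held steady at 45° (estimates 44.2–45.6°), with nothing round the fixture disturbed in the last view.

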